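Clear the sander's work plate and hold its dead-man paddle level

ROBOT

A 6-joint arm with a two-finger parallel gripper is mounted at the origin on the work surface. World frame = base frame: x ahead of the robot, y to its left, z up, the work surface at z = 0. Lengths are in m, angles in rad, forces in N, time in s.
With the tool pointing down it reaches from about 0.35 to 0.925 m from the base axis. Payload 6.4 kg.
Tool frame: the origin (TCP) lies at the very end of the fingers, on their centre line; the grasp point (between the pads) lies 19 mm behind it (bot.tcp_to_grasp is the distance from the TCP to the grasp point, in m); z points along the fingers, y is the line along which they close (so a half turn about z gives the same grasp; the last joint's range is limited). The gripper opens to 85 mm and grips with 20 to 120 N. Pads are 22 mm wide; open, the fingers measure 114 mm over their backs; the gripper's body (76 mm by 85 mm) begins 54 mm behind the grasp point. The pads swing forward as they close: fully open they stand 13 mm farther back than shut.
Start: joints at [-1.301, 0.245, 1.558, -0, 1.339, -0.174], TCP at [0.279, -0.587, 0.231] pointing down, gripper open.
Joint ranges: [-3.13, 3.13], [-1.02, 2.26], [0.13, 2.54], [-0.95, 4.09], [0.21, 2.88], [-2.74, 2.74]. Speed limits (rad/s): [2.57, 2.57, 3.14, 3.14, 3.14, 3.14].

INTERFACE

Orientations are given as a unit quaternion [x, y, z, w].
In Python, from rig import bot gives the robot as it stands.
- The arm moves only by the tool carry_out, never from a script. Its arguments are lists of equal length, an entry for each row: "translation": the shift along the world's x, y, z in mm, a list of three; "rotation": the turn, a rotation vector about the world's x, y, z in degrees, a list of three; "grip": the finger opening in mm, from 0 to 85.4. In form: {"translation": [[dx, dy, dz], ...], "rotation": [[ax, ay, az], ...], "grip": [grip, ...]}. A call has 1 to 8 rows; each row shifts and turns the commanded pose from where the row before left it; what a row does not reach is not made up. A row lasts 1/8 s, in which the tool goes at most 62.5 mm and 10.7 degrees, less where a joint would pass 70% of its speed; a pose out of reach is approached as far as the arm can. A call with a gripper value outside its range is refused whole. The fingers move at their own pace and stop on an object; "grip_force" is the grip in N (left out, the last holds). Time passes only in rows, so rows that do not move let the fingers close. It gives the time, the measured TCP pose, the force, the opening and the grip force at its end, in the units of the state.
- bot.get_state(): the state, without advancing time (a new reading comes with each control period).
- bot.grab_frame(name): name is "scene" or "top" or "wrist"; returns the picture (420x560x3 uint8, red, green, blue); there is no depth.
- bot.camera_model(name): a dict with "intrinsics" (3x3 intrinsics, pixels), "R" (3x3) and "t" (3): a world point X has camera coordinates R X + t. Camera axes: x right, y down, z forward; pixel columns grow to the right and rows downward; lengths in m; the calibration is good to about 2 mm. A picture is of the moment at which its call begins: read the wrist's pose just before it. camera_model takes no time and is no camera call; for the wrist camera it gives the pose at the moment of the call.
- bot.finish_job(): hands the job in; it is judged then, once.
The state is a dict: "time": time; "qpos": joint angles; "qvel": joint speeds; "joint_torque": joint torques, N m; "tool_pos": TCP position; "ee_rot": TCP orientation; "ft_force": force on the tool from outside, world axes, zero at the start; "moment": the same for the moment, N m; "width": opening from 0.0 (shut) to 1.0 (fully open); "grip_force": force on a finger pad.
Only numpy, scipy, OpenCV 4.12 (cv2) and the standard library are available. Lean on these libraries where they do the work, as an engineer would, in place of code of your own. Each camera call takes 0.05 s, during which the arm holds its last target. There are 200 camera calls.

TASK

Metal offcuts lie on the disc sander's work plate: pick up the scraper block, wipe all four offcuts off the plate into the chip tray on the plate's side (they are sharp: never touch them with the fingers), and stand the scraper back upright on the bench, let go of. Then press the spring-loaded dead-man paddle on the yellow post down with the fingers until it is level, its white pointer in the green band, never pressing it on down near its bottom stop, and finish while still holding it there. Leave everything else on the bench alone.

Things in the scene. Friction and masses are not known exactly. Their poses are not given: they have to be found in the camera images.
- machine: Bench disc sander, bolted down. Origin on the bench under the centre of its flat aluminium work plate: 210 mm along its x, 220 mm along y, no rims, top 60 mm above the bench. The disc stands along the plate's +x edge (face at x = 117 mm, top 165 mm above the bench, 180 mm wide), a blue motor behind it. The black chip tray adjoins the plate's -y edge. Turned by up to 0.3 rad.
- plate (a point): Centre of the work plate's top surface, axes as the machine's.
- tray (a point): Centre of the chip tray's inner floor, 15 mm above the bench, axes as the machine's. Inside it is 208 mm in x and 112 mm in y, from the plate's -y edge (here y = +56 mm) to the outer wall. Its rim is 45 mm above the bench, 15 mm below the plate's top; it has no wall on the plate's side.
- scraper: Scraper block standing on its edge on the bench, 120 mm long (its x), 24 mm thick (its y), wooden up to 58 mm, with an orange grip 50 x 22 mm (x by y) on the middle of its top, up to 81 mm. The lowest 10 mm is a steel strip 10 mm thick. About 160 g. Origin at the centre of its underside. It may start on either side of the sander.
- chip0: Loose steel metal offcut, 24 x 18 x 8 mm, 11 g, sharp-edged, lying flat on the work plate at the start; origin at the centre of its underside.
- chip1: Loose copper metal offcut, 24 x 18 x 8 mm, 11 g, sharp-edged, lying flat on the work plate at the start; origin at the centre of its underside.
- chip2: Loose steel metal offcut, 24 x 18 x 8 mm, 11 g, sharp-edged, lying flat on the work plate at the start; origin at the centre of its underside.
- chip3: Loose copper metal offcut, 24 x 18 x 8 mm, 11 g, sharp-edged, lying flat on the work plate at the start; origin at the centre of its underside.
- pedestal: Dead-man pedestal screwed to the bench: grey foot 170 x 100 x 12 mm, origin at the centre of its underside; yellow post with the paddle's hinge at its +x end. By the paddle's free end, on the +y side (inner face 44 mm from the middle), a 30 mm wide upright scale, 140 mm high: red, then green from 70 to 100 mm above the bench, then yellow. On either side of the sander.
- hinge (a point): Paddle's hinge axis (along the pedestal's y), 60 mm to the pedestal's +x and 85 mm above the bench.
- paddle (a joint): Paddle angle, rad: 0 at rest, the free end sprung up 0.45 rad above level; grows as pressed down; 0.45 is level; bottom stop at 0.85. Black bar 120 mm long from the hinge to the pedestal's -x, 50 mm wide, 10 mm thick (mid-plane through the hinge), white pointer at the free end. Spring torque 0.6 x (angle + 0.35) N m: about 3 N at the pad at rest, 6 N level. Springs back when let go.
- paddle_pad (a point): Place to press: centre of the paddle's ribbed pad, on its upper face, 85 mm from the hinge along the paddle; moves with it.
- wrench: Steel wrench, 150 mm long, lying flat in front of the sander, bystander.
- can: Red can, 60 mm across, 100 mm high, standing, bystander.
- bottle: Clear bottle, 70 mm across, 170 mm high, standing, bystander.
- jar: White jar, 70 mm across, 80 mm high, standing, bystander.
- tape: Roll of tape, 100 mm across, 24 mm high, lying flat, bystander.
- screwdriver: Screwdriver lying flat, bystander.

How it is judged:
On the way, in this order (a step that is already met when the one before it is completed fails the run):
1. the scraper is picked up by the fingers (height (world z) of scraper above 0.03 m and contact force between the fingers and scraper above 0.5 N), for 0.1 s.
2. all four offcuts lie in the chip tray (x of chip0 in the frame of tray between -0.108 and 0.108 m and y of chip0 in the frame of tray between -0.06 and 0.06 m and z of chip0 in the frame of tray between -0.006 and 0.032 m and linear speed of each of chip0, chip1, chip2, chip3 below 0.05 m/s and x of chip1 in the frame of tray between -0.108 and 0.108 m and y of chip1 in the frame of tray between -0.06 and 0.06 m and z of chip1 in the frame of tray between -0.006 and 0.032 m and x of chip2 in the frame of tray between -0.108 and 0.108 m and y of chip2 in the frame of tray between -0.06 and 0.06 m and z of chip2 in the frame of tray between -0.006 and 0.032 m and x of chip3 in the frame of tray between -0.108 and 0.108 m and y of chip3 in the frame of tray between -0.06 and 0.06 m and z of chip3 in the frame of tray between -0.006 and 0.032 m), for 0.2 s.
3. the scraper stands on the bench, let go of (height (world z) of scraper below 0.01 m and angle between scraper's own z axis and vertical below 0.15 rad and linear speed of scraper below 0.03 m/s and contact force between the fingers and scraper below 0.1 N), for 0.2 s.
4. the fingers hold the paddle level (green band) (value of joint paddle between 0.31 and 0.59 rad and contact force between the fingers and pedestal above 1 N), for 0.5 s.
At the end, for the whole second after the job is handed in: The fingers still press the paddle (more than 1 N) and hold it still, between 0.31 and 0.59 rad (level is 0.45: within 8 degrees, the green band); all four offcuts lie in the chip tray; the scraper stands upright on the bench, not touched by the fingers (all of step 2 and all of step 3 and all of step 4 and velocity of joint paddle between -0.1 and 0.1 rad/s); the arm keeps its last pose, push and grip.
It fails at once if the paddle is pressed to near its bottom stop (beyond 0.72 rad) (value of joint paddle above 0.72 rad).
It fails at once if the fingers touch a sharp offcut (contact force between the fingers and chip0 above 0.3 N or contact force between the fingers and chip1 above 0.3 N or contact force between the fingers and chip2 above 0.3 N or contact force between the fingers and chip3 above 0.3 N).
It fails at once if a bystander is moved by more than 30 mm (distance of any of wrench, can, bottle, jar, tape, screwdriver from where it was at the start of the episode above 0.03 m).
It also fails if it takes over 72 s, if anything falls off the work surface, if the arm or the gripper's body presses on something with over 40 N, if the wrist force passes 120 N, or if a joint passes its speed limit or range.

## Working session

There is one attempt and no reset: what is moved stays moved. The work goes in short steps, Python scripts to look and compute and a tool call to move; the robot and the scene stay as the last step left them, time stands still between calls to the robot, and variables do not carry over. Pictures are saved under pics/ and viewed, at most 10 in all, crops included, and the job is handed in when it is done.

Besides the shell and the picture viewer there is one more tool, called after "Request:" as a command line: name --argument value ..., lists and objects as JSON in quotes. carry_out: Moves the arm, as the interface text tells. Its arguments: {"type":"object","properties":{"translation":{"type":"array"},"rotation":{"type":"array"},"grip":{"type":"array"},"grip_force":{"type":"number"}},"required":["translation","rotation","grip"]}

```bash
mkdir -p pics; python3 - <<'E'
from rig import bot
import cv2,json
for n in("scene","top"):
    cv2.imwrite(f"pics/{n}0.png",cv2.resize(bot.grab_frame(n)[:,:,::-1],(800,600),interpolation=cv2.INTER_CUBIC))
    c=bot.camera_model(n);print(n,c)
s=bot.get_state();print(s)
E
```

```text
scene {'intrinsics': array([[521.43078316,   0.        , 273.94787069],
       [  0.        , 521.43078316, 208.70727517],
       [  0.        ,   0.        ,   1.        ]]), 'R': array([[ 0.51304025,  0.85833576,  0.00703003],
       [ 0.61565966, -0.36225743, -0.69980907],
       [-0.59812447,  0.36335833, -0.71429535]]), 't': array([-0.27254881, -0.2348996 ,  1.63295043])}
top {'intrinsics': array([[434.13843555,   0.        , 281.90632109],
       [  0.        , 434.13843555, 209.31249769],
       [  0.        ,   0.        ,   1.        ]]), 'R': array([[ 0.00497854, -0.99996096,  0.00729976],
       [-0.99607506, -0.00560405, -0.08833494],
       [ 0.0883724 , -0.00683133, -0.99606408]]), 't': array([0.01598963, 0.5182001 , 1.22481154])}
{'time': 0.1, 'qpos': array([-1.30112639e+00,  2.45756200e-01,  1.55888150e+00,  2.88204164e-05,
        1.33872048e+00, -1.74117218e-01]), 'qvel': array([ 0.00015882, -0.00078966, -0.00529167,  0.00112442,  0.00111992,
       -0.00272786]), 'joint_torque': array([ 2.38282828e-04, -4.30677474e+01, -3.27126825e+01, -1.52705384e-04,
        2.85417140e-03,  3.23078929e-06]), 'tool_pos': array([ 0.27895237, -0.58654572,  0.23028858]), 'ee_rot': array([ 9.75482818e-01,  2.20073836e-01, -2.81541757e-05, -8.82424748e-04]), 'ft_force': array([-0.58879985,  0.82880711, -0.1606823 ]), 'moment': array([ 0.02667309,  0.04480673, -0.02608819]), 'grip_force': 0.0, 'width': 0.998429048836}
```

View pics/top0.png

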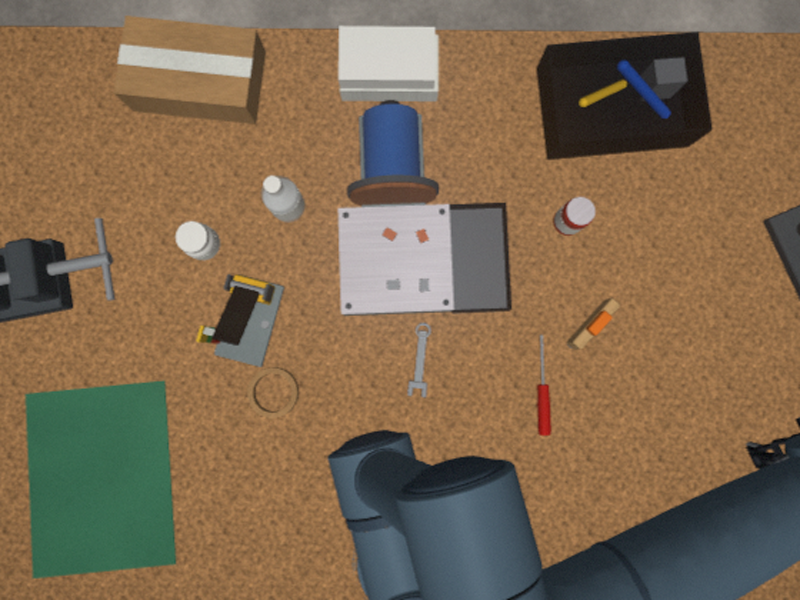

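View pics/scene0.png

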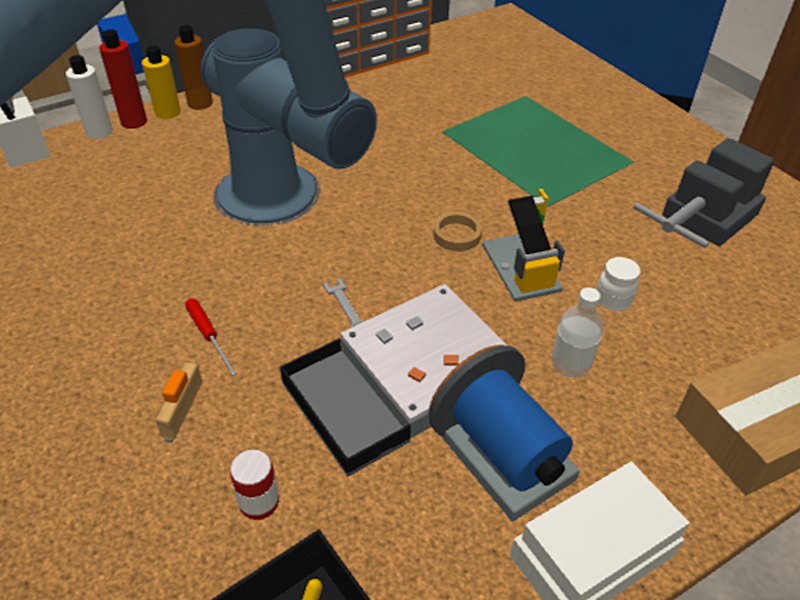

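The top view (800x600) shows the plate at about (395,260) and the tray to its right at (480,257). The chips are at (390,234), (422,236), (393,284) and (424,284), the scraper at (597,323), and the pedestal at (245,320) with its hinge end at (250,285). Next I'll enlarge the regions that matter.

```bash
python3 - <<'E'
import cv2,numpy as np
from rig import bot
im=bot.grab_frame("top")[:,:,::-1]
def crop(c0,r0,w,h,s): return cv2.resize(im[r0:r0+h,c0:c0+w],(w*s,h*s),interpolation=cv2.INTER_CUBIC)
# A: machine 225..365,135..225 x5 ; B: scraper, pedestal
A=crop(230,135,133,100,6)
cv2.imwrite("pics/A.png",A)
B=np.zeros((600,800,3),np.uint8)
b=crop(385,200,66,50,6); B[:300,:396]=b
p=crop(130,185,80,80,5); B[:400,400:800]=p
cv2.imwrite("pics/B.png",B)
E
```

```text
(no output)
```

View pics/A.png

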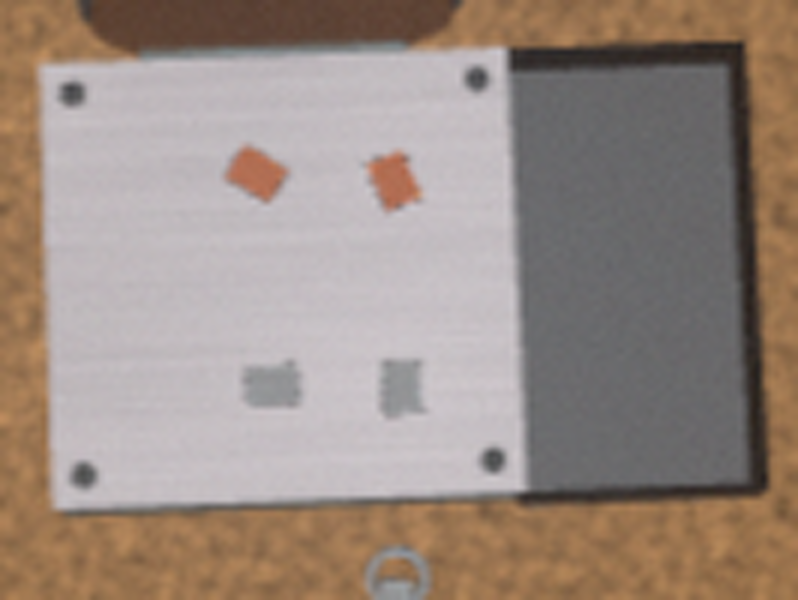

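View pics/B.png

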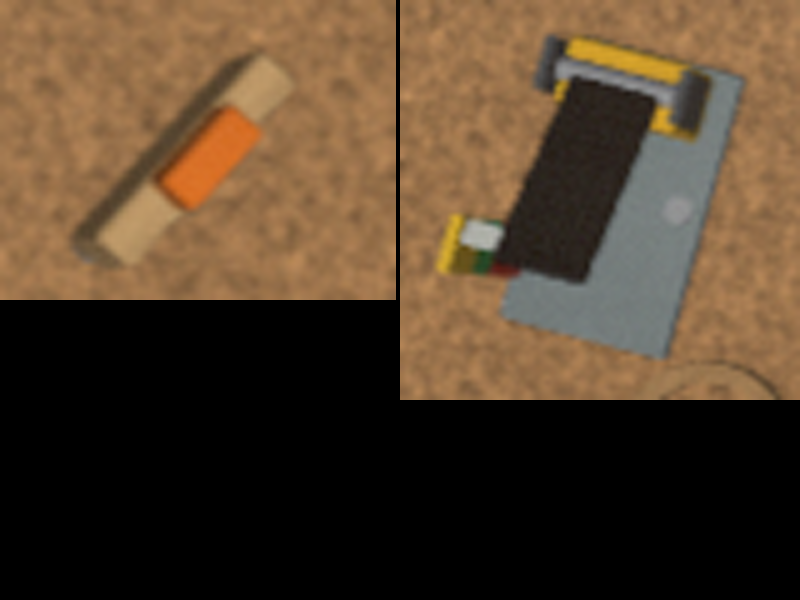

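Crop A gives the plate corners at (40,65), (508,47), (525,493) and (55,510), with the chips at (257,173), (395,181), (272,386) and (401,388). Crop B gives the orange grip's corners at (231,107), (263,133), (187,210) and (156,182). The foot's corners are at (745,78), (667,357) and (500,315), and the paddle's free end runs from (500,265) to (585,282).

```bash
cat > h.py <<'E'
import numpy as np
from rig import bot
def w(name,u,v,z):
    c=bot.camera_model(name);K,R,t=c["intrinsics"],c["R"],c["t"]
    d=R.T@np.linalg.inv(K)@[u,v,1];o=-R.T@t
    return (o+d*(z-o[2])/d[2])[:2]
def px(name,P):
    c=bot.camera_model(name);q=c["intrinsics"]@(c["R"]@np.array(P)+c["t"]);return q[:2]/q[2]
E
python3 - <<'E'
from h import *
np.set_printoptions(precision=4,suppress=True)
f=lambda c0,r0,s,x,y,z:w("top",c0+(x+.5)/s-.5,r0+(y+.5)/s-.5,z)
P=np.array([f(230,135,6,*p,.06) for p in[(40,65),(508,47),(525,493),(55,510)]])
print("plate",P,P.mean(0),np.linalg.norm(np.diff(P,axis=0),axis=1))
ex=P[0]+P[1]-P[2]-P[3];yaw=np.arctan2(ex[1],ex[0]);ey=P[0]+P[3]-P[1]-P[2];print("yaw",yaw,np.arctan2(-ey[0],ey[1]))
c,s=np.cos(yaw),np.sin(yaw);Rm=np.array([[c,-s],[s,c]]);m=P.mean(0)
for p in[(257,173),(395,181),(272,386),(401,388)]: print("chip m-frame",Rm.T@(f(230,135,6,*p,.068)-m))
print("tray",m+Rm@[0,-.166])
G=np.array([f(385,200,6,*p,.081) for p in[(231,107),(263,133),(187,210),(156,182)]]);print("grip",G.mean(0),np.linalg.norm(np.diff(G,axis=0),axis=1))
e=G[0]+G[1]-G[2]-G[3];print("grip yaw",np.arctan2(e[1],e[0]))
Wd=np.array([f(385,200,6,*p,.058) for p in[(262,54),(294,83),(128,266),(97,238)]]);e=Wd[0]+Wd[1]-Wd[2]-Wd[3];print("wood",Wd.mean(0),np.arctan2(e[1],e[0]),np.linalg.norm(np.diff(Wd,axis=0),axis=1))
F=np.array([f(130,185,5,*p,.012) for p in[(345,78),(267,357),(100,315)]]);o=(F[0]+F[2])/2;e=F[0]-F[1];y=np.arctan2(e[1],e[0]);print("ped",o,"yaw",y,np.linalg.norm(np.diff(F,axis=0),axis=1))
c,s=np.cos(y),np.sin(y);Rp=np.array([[c,-s],[s,c]])
h=o+Rp@[.06,0];print("hinge",h)
for a in(0,.45):
    t=.45-a;pad=h+Rp@[-.085*np.cos(t)-.005*np.sin(t)*-1*-1,0];print("pad",a,pad,.085+.085*np.sin(t)+.005*np.cos(t))
E2=[.06-.12*np.cos(.45)-.005*np.sin(.45),.085+.12*np.sin(.45)+.005*np.cos(.45)]
for yy in(.025,-.025):
    q=px("top",[*(o+Rp@[E2[0],yy]),E2[1]]);print("pred free end crop px",((q-[130,185]+.5)*5-.5+[400,0]))
E
```

```text
plate [[ 0.6952  0.1488]
 [ 0.7053 -0.0715]
 [ 0.4946 -0.0791]
 [ 0.4855  0.1388]] [0.5951 0.0342] [0.2205 0.2108 0.2181]
yaw 0.04159166637389904 0.04379957514241896
chip m-frame [0.0481 0.01  ]
chip m-frame [ 0.0421 -0.0541]
chip m-frame [-0.0519  0.0065]
chip m-frame [-0.055  -0.0531]
tray [ 0.602  -0.1316]
grip [ 0.4695 -0.3575] [0.0186 0.0501 0.0188]
grip yaw -0.7917437516442699
wood [ 0.4697 -0.3586] -0.7446140223134625 [0.0199 0.1166 0.0191]
ped [0.4754 0.3291] yaw -0.2499446186770054 [0.1663 0.0991]
hinge [0.5336 0.3143]
pad 0 [0.4573 0.3338] 0.12647430591121794
pad 0.45 [0.4512 0.3353] 0.09000000000000001
pred free end crop px [489.4478 263.9278]
pred free end crop px [582.873  288.4542]
```

The measured sizes agree with the given ones: plate 220x211 mm, grip 50x19 mm, foot 166x99 mm. Next I move above the scraper, which needs a turn of about -69.5°.

Request:
carry_out --translation '[[24, 28.5, -5], [24, 28.5, -5], [24, 28.5, -5], [24, 28.5, -5], [24, 28.5, -10], [24, 28.5, -10], [23, 28.5, -10], [23, 28.5, -20]]' --rotation '[[0, 0, -8.7], [0, 0, -8.7], [0, 0, -8.7], [0, 0, -8.7], [0, 0, -8.7], [0, 0, -8.7], [0, 0, -8.7], [0, 0, -8.7]]' --grip '[60, 60, 60, 60, 60, 60, 60, 60]' --grip_force 60

```text
time: 1.15
tool_pos: [0.4701, -0.3584, 0.1615]
ee_rot: [0.926, -0.378, 0.001, 0.0]
ft_force: [0.2, -0.1, 0.1]
width: 0.7
grip_force: 0.0
```

```bash
cat >> h.py <<'E'
from scipy.spatial.transform import Rotation as Ro
def st():
    s=bot.get_state();M=Ro.from_quat(s["ee_rot"]).as_matrix()
    print("t",round(s["time"],2),"pos",np.round(s["tool_pos"]*1000,1),"xyaw",round(np.degrees(np.arctan2(M[1,0],M[0,0])),2),"z",np.round(M[:,2],4),"F",np.round(s["ft_force"],1),"w",round(s["width"]*85.4,1),"gf",round(s["grip_force"],1),"q",np.round(s["qpos"],2));return s
E
python3 - <<'E'
from h import *
import cv2
st(); im=bot.grab_frame("wrist")[:,:,::-1].copy()
c=bot.camera_model("wrist")
for d in(-.025,.025):
  for e in(-.011,.011):
    a=-.77;p=[.4695+d*np.cos(a)-e*np.sin(a),-.358+d*np.sin(a)+e*np.cos(a),.081];u=px("wrist",p);cv2.circle(im,tuple(int(round(i)) for i in u),3,(255,0,0),-1)
cv2.imwrite("pics/w1.png",im)
E
```

```text
t 1.15 pos [ 470.1 -358.4  161.5] xyaw -44.47 z [ 0.0011 -0.0012 -1.    ] F [ 0.2 -0.1  0.1] w 59.7 gf 0.0 q [-0.84  0.18  1.77  0.    1.19  1.5 ]
```

View pics/w1.png

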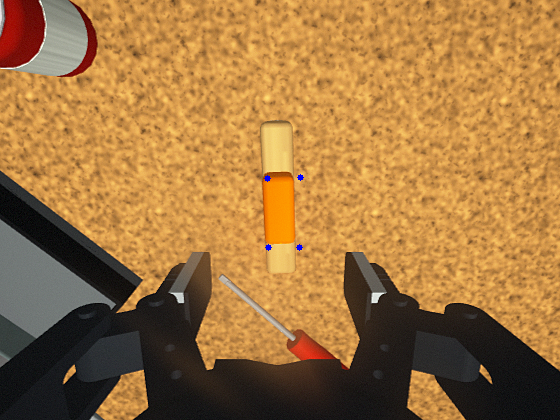

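The wrist view shows the orange grip centred at about (279,208), in line with the mid-point between the fingers at about (278). I'll go straight down and grasp.

Request:
carry_out --translation '[[1, 0, -30], [1, 0, -30], [0, 0, -25], [0, 0, -16], [0, 0, 0], [0, 0, 0], [0, 0, 0], [0, 0, 0]]' --rotation '[[0, 0, 0], [0, 0, 0], [0, 0, 0], [0, 0, 0], [0, 0, 0], [0, 0, 0], [0, 0, 0], [0, 0, 0]]' --grip '[60, 60, 60, 60, 10, 10, 10, 10]'

```text
time: 2.2
tool_pos: [0.4718, -0.3599, 0.0617]
ee_rot: [0.927, -0.376, 0.001, 0.001]
ft_force: [0.7, -0.1, 3.5]
width: 0.236
grip_force: 59.8
```

```bash
python3 -c "
from h import *
st()"
```

```text
t 2.2 pos [ 471.8 -359.9   61.7] xyaw -44.17 z [ 0.0018 -0.002  -1.    ] F [ 0.7 -0.1  3.5] w 20.2 gf 59.8 q [-0.84  0.32  1.8   0.    1.01  1.5 ]
```

Request:
carry_out --translation '[[0, 0, 33], [0, 0, 33], [0, 0, 34], [11, 35, 0], [11, 35, 0], [11, 35, 0], [11, 35, 0], [11, 35, 0]]' --rotation '[[0, 0, 0], [0, 0, 0], [0, 0, 0], [0, 0, 0], [0, 0, 0], [0, 0, 0], [0, 0, 0], [0, 0, 0]]' --grip '[10, 10, 10, 10, 10, 10, 10, 10]'

```text
time: 3.2
tool_pos: [0.5261, -0.1827, 0.1601]
ee_rot: [0.927, -0.376, -0.0, -0.0]
ft_force: [0.4, 0.4, -2.0]
width: 0.252
grip_force: 59.3
```

Request:
carry_out --translation '[[11, 35, 0], [11, 35, 0], [11, 35, 0], [11, 35, 0], [12, 35, 0], [12, 35, 0], [12, 35, 0], [11, 35, 0]]' --rotation '[[0, 0, 5.8], [0, 0, 5.8], [0, 0, 5.8], [0, 0, 5.8], [0, 0, 5.8], [0, 0, 5.8], [0, 0, 5.9], [0, 0, 5.9]]' --grip '[10, 10, 10, 10, 10, 10, 10, 10]'

```text
time: 4.2
tool_pos: [0.617, 0.0972, 0.16]
ee_rot: [1.0, 0.023, -0.0, -0.0]
ft_force: [-0.2, -0.2, -2.0]
width: 0.241
grip_force: 59.3
```

```bash
python3 - <<'E'
from h import *
import cv2
st()
a=bot.grab_frame("scene")[:,:,::-1]; cv2.imwrite("pics/s2.png",cv2.resize(a[150:340,180:433],(796,598),interpolation=cv2.INTER_CUBIC)); st()
E
```

```text
t 4.2 pos [617.   97.2 160. ] xyaw 2.63 z [-6.e-04 -0.e+00 -1.e+00] F [-0.2 -0.2 -2. ] w 20.6 gf 59.3 q [-0.02  0.26  1.68 -0.    1.21  1.5 ]
t 4.25 pos [617.7 101.  160.2] xyaw 2.91 z [ 7.0e-04  2.7e-03 -1.0e+00] F [-1.5  2.2 -0.7] w 20.7 gf 59.3 q [-0.02  0.26  1.68  0.    1.21  1.5 ]
```

View pics/s2.png

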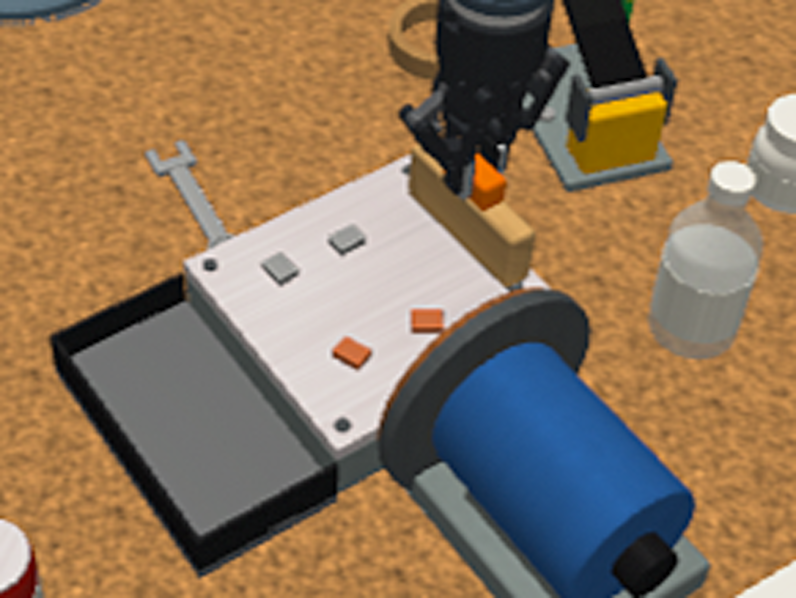

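The scraper is held upright at the plate's +y edge and all four chips are in place. I'll lower it to just above the plate.

Request:
carry_out --translation '[[0, 0, -14], [0, 0, -12], [0, 0, -10], [0, 0, 0], [0, 0, 0]]' --rotation '[[0, 0, 0], [0, 0, 0], [0, 0, 0], [0, 0, 0], [0, 0, 0]]' --grip '[10, 10, 10, 10, 10]'

```text
time: 4.88
tool_pos: [0.6172, 0.0956, 0.1244]
ee_rot: [1.0, 0.021, 0.0, 0.0]
ft_force: [-0.2, 0.8, -1.9]
width: 0.245
grip_force: 59.4
```

Request:
carry_out --translation '[[0.5, -12, -1], [0.5, -12, 0], [0.5, -12, 0], [0.5, -12, 0], [0.5, -12, 0], [0.5, -12, 0], [0.5, -12, 0], [0.5, -12, 0]]' --rotation '[[0, 0, 0], [0, 0, 0], [0, 0, 0], [0, 0, 0], [0, 0, 0], [0, 0, 0], [0, 0, 0], [0, 0, 0]]' --grip '[10, 10, 10, 10, 10, 10, 10, 10]'

```text
time: 5.88
tool_pos: [0.6211, -0.0008, 0.1233]
ee_rot: [1.0, 0.021, -0.0, -0.0]
ft_force: [-0.8, -0.3, -2.0]
width: 0.241
grip_force: 59.3
```

Request:
carry_out --translation '[[0.5, -12, 0], [0.5, -12, 0], [0.5, -12, 0], [0.5, -12, 0], [0.5, -12, 0], [0.5, -12, 0], [0.5, -12, 0], [0.5, -10, 0]]' --rotation '[[0, 0, 0], [0, 0, 0], [0, 0, 0], [0, 0, 0], [0, 0, 0], [0, 0, 0], [0, 0, 0], [0, 0, 0]]' --grip '[10, 10, 10, 10, 10, 10, 10, 10]'

```text
time: 6.88
tool_pos: [0.6251, -0.0949, 0.1233]
ee_rot: [1.0, 0.021, 0.0, -0.0]
ft_force: [0.9, 0.1, -1.8]
width: 0.244
grip_force: 59.4
```

Request:
carry_out --translation '[[0, 0, 20], [0, 0, 17], [-11.5, 31, 0], [-11.5, 31, 0], [-11.5, 31, 0], [-11.5, 31, 0], [-11, 31, 0], [-11, 32, 0]]' --rotation '[[0, 0, 0], [0, 0, 0], [0, 0, 0], [0, 0, 0], [0, 0, 0], [0, 0, 0], [0, 0, 0], [0, 0, 0]]' --grip '[10, 10, 10, 10, 10, 10, 10, 10]'

```text
time: 7.88
tool_pos: [0.5573, 0.0944, 0.1623]
ee_rot: [1.0, 0.022, 0.001, -0.0]
ft_force: [-0.1, 0.1, -1.1]
width: 0.241
grip_force: 59.4
```

Request:
carry_out --translation '[[0, 0, 0], [0, 0, -14], [0, 0, -12], [0, 0, -11], [0, 0, 0]]' --rotation '[[0, 0, 0], [0, 0, 0], [0, 0, 0], [0, 0, 0], [0, 0, 0]]' --grip '[10, 10, 10, 10, 10]'

```text
time: 8.5
tool_pos: [0.5568, 0.0925, 0.1221]
ee_rot: [1.0, 0.021, -0.001, -0.0]
ft_force: [0.3, 0.0, -1.0]
width: 0.242
grip_force: 59.8
```

Request:
carry_out --translation '[[0.5, -12, 0], [0.5, -12, 0], [0.5, -12, 0], [0.5, -12, 0], [0.5, -12, 0], [0.5, -12, 0], [0.5, -12, 0], [0.5, -12, 0]]' --rotation '[[0, 0, 0], [0, 0, 0], [0, 0, 0], [0, 0, 0], [0, 0, 0], [0, 0, 0], [0, 0, 0], [0, 0, 0]]' --grip '[10, 10, 10, 10, 10, 10, 10, 10]'

```text
time: 9.5
tool_pos: [0.5611, -0.0038, 0.1233]
ee_rot: [1.0, 0.021, -0.0, 0.0]
ft_force: [0.4, -0.0, -1.9]
width: 0.244
grip_force: 59.7
```

Request:
carry_out --translation '[[0.5, -12, 0], [0.5, -12, 0], [0.5, -12, 0], [0.5, -12, 0], [0.5, -12, 0], [0.5, -12, 0], [0.5, -12, 0], [0.5, -10, 0]]' --rotation '[[0, 0, 0], [0, 0, 0], [0, 0, 0], [0, 0, 0], [0, 0, 0], [0, 0, 0], [0, 0, 0], [0, 0, 0]]' --grip '[10, 10, 10, 10, 10, 10, 10, 10]'

```text
time: 10.5
tool_pos: [0.5652, -0.0979, 0.1233]
ee_rot: [1.0, 0.021, 0.0, 0.0]
ft_force: [0.3, 0.2, -1.4]
width: 0.238
grip_force: 59.7
```

```bash
python3 - <<'E'
from h import *
import cv2
a=bot.grab_frame("scene")[:,:,::-1]; cv2.imwrite("pics/s3.png",cv2.resize(a[150:340,180:433],(796,598),interpolation=cv2.INTER_CUBIC)); st()
E
```

```text
t 10.55 pos [565.3 -98.9 123.4] xyaw 2.38 z [ 3.e-04 -8.e-04 -1.e+00] F [ 0.  -1.5 -0.1] w 20.4 gf 59.7 q [-0.37  0.19  1.83 -0.    1.12  1.16]
```

View pics/s3.png

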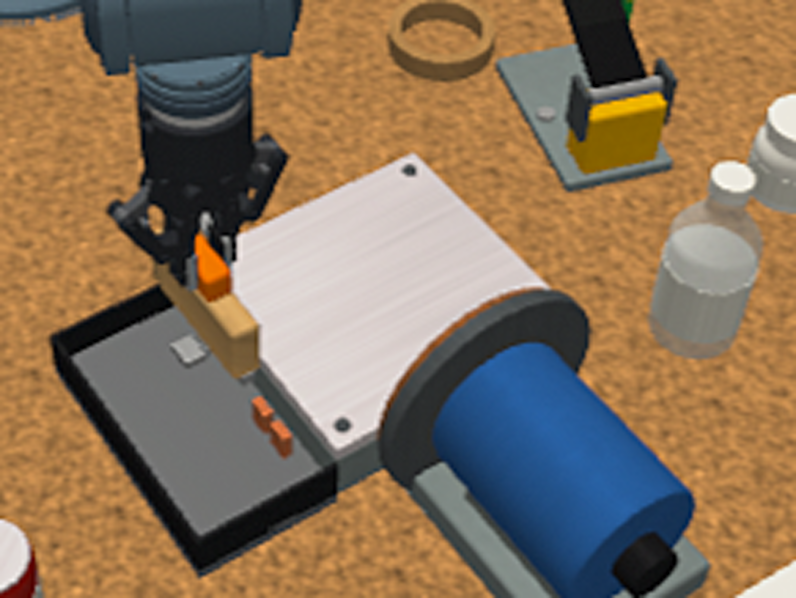

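The two copper chips and one steel chip lie in the tray, at (262,413), (280,437) and (188,350). The fourth is probably hidden behind the scraper. I'll carry the scraper back and look from above.

Request:
carry_out --translation '[[0, 0, 20], [0, -10, 18], [-15, -40, 0], [-15, -42, 0], [-16, -42, 0], [-16, -42, 0], [-16, -42, 0], [-15, -42, 0]]' --rotation '[[0, 0, 0], [0, 0, 0], [0, 0, -7.7], [0, 0, -7.7], [0, 0, -7.8], [0, 0, -7.8], [0, 0, -7.8], [0, 0, -7.8]]' --grip '[10, 10, 10, 10, 10, 10, 10, 10]'

```text
time: 11.55
tool_pos: [0.4719, -0.3591, 0.1634]
ee_rot: [0.926, -0.378, 0.001, 0.001]
ft_force: [1.2, 1.0, -1.3]
width: 0.243
grip_force: 59.7
```

```bash
python3 - <<'E'
from h import *
import cv2
st()
a=bot.grab_frame("top")[:,:,::-1]; cv2.imwrite("pics/t4.png",cv2.resize(a[130:280,230:430],(800,600),interpolation=cv2.INTER_CUBIC)); st()
E
```

```text
t 11.55 pos [ 471.9 -359.1  163.4] xyaw -44.42 z [ 0.0019 -0.0021 -1.    ] F [ 1.2  1.  -1.3] w 20.7 gf 59.7 q [-0.84  0.18  1.76  0.    1.2   1.5 ]
t 11.6 pos [ 470.3 -364.   163.8] xyaw -44.8 z [ 0.0013 -0.0062 -1.    ] F [-3.4 -3.6  0.1] w 20.2 gf 59.8 q [-0.85  0.18  1.76 -0.    1.19  1.51]
```

View pics/t4.png

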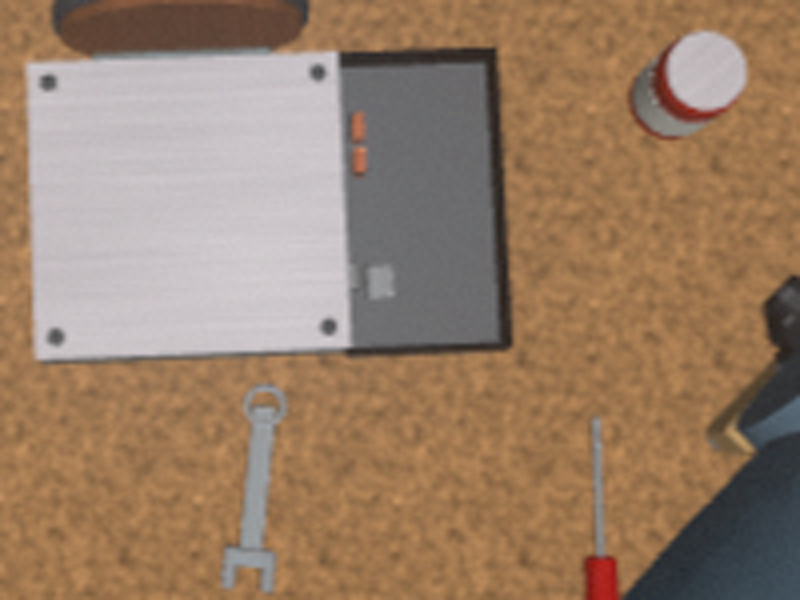

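The plate is clear. All four chips are in the tray, the fourth at (354,277) against the plate's side. Now I set the scraper down.

Request:
carry_out --translation '[[0, 0, -35], [0, 0, -30], [0, 0, -20], [0, 0, -10], [0, 0, -4], [0, 0, -2], [0, 0, 0], [0, 0, 0]]' --rotation '[[0, 0, 0], [0, 0, 0], [0, 0, 0], [0, 0, 0], [0, 0, 0], [0, 0, 0], [0, 0, 0], [0, 0, 0]]' --grip '[10, 10, 10, 10, 10, 10, 10, 10]'

```text
time: 12.6
tool_pos: [0.4727, -0.3576, 0.0613]
ee_rot: [0.927, -0.376, 0.001, 0.0]
ft_force: [-0.1, -0.7, 2.0]
width: 0.242
grip_force: 60.1
```

Request:
carry_out --translation '[[0, 0, 0], [0, 0, 0], [0, 0, 0], [0, 0, 0], [0, 0, 20], [0, 0, 40], [0, 0, 40], [0, 0, 40]]' --rotation '[[0, 0, 0], [0, 0, 0], [0, 0, 0], [0, 0, 0], [0, 0, 0], [0, 0, 0], [0, 0, 0], [0, 0, 0]]' --grip '[50, 50, 50, 50, 50, 50, 50, 50]'

```text
time: 13.6
tool_pos: [0.4723, -0.3572, 0.2033]
ee_rot: [0.927, -0.376, 0.001, 0.0]
ft_force: [0.3, -0.6, -0.4]
width: 0.58
grip_force: 0.0
```

```bash
python3 - <<'E'
from h import *
import cv2
st()
im=bot.grab_frame("wrist")[:,:,::-1]; cv2.imwrite("pics/w5.png",im)
E
```

```text
t 13.6 pos [ 472.3 -357.2  203.3] xyaw -44.17 z [ 0.0013 -0.0014 -1.    ] F [ 0.3 -0.6 -0.4] w 49.6 gf 0.0 q [-0.84  0.14  1.74  0.    1.27  1.5 ]
```

View pics/w5.png

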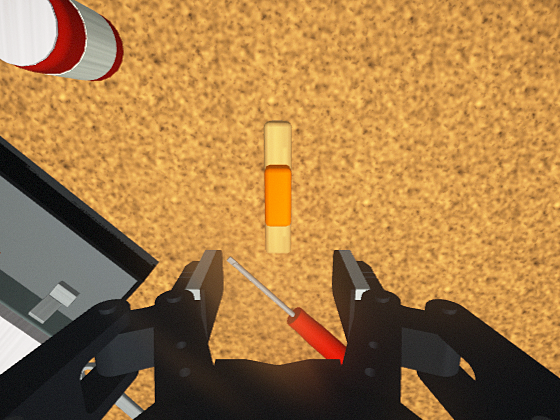

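The scraper stands upright, released at (278,195). I now travel to the paddle with the fingers shut.

Request:
carry_out --translation '[[-1, 43, 5], [-1, 43, 5], [-1, 43, 5], [-1, 43, 5], [-1, 43, 0], [-1, 43, 0], [-1, 43, 0], [-1, 43, 0]]' --rotation '[[0, 0, 3.7], [0, 0, 3.7], [0, 0, 3.7], [0, 0, 3.7], [0, 0, 3.7], [0, 0, 3.7], [0, 0, 3.7], [0, 0, 3.7]]' --grip '[50, 50, 0, 0, 0, 0, 0, 0]'

```text
time: 14.65
tool_pos: [0.4642, -0.0118, 0.2217]
ee_rot: [0.992, -0.126, 0.001, 0.0]
ft_force: [-0.1, -0.1, -0.6]
width: 0.001
grip_force: 0.0
```

Request:
carry_out --translation '[[-1, 43, 0], [-1, 43, 0], [-1, 43, 0], [-1, 43, 0], [-1, 43, 0], [-1, 43, 0], [-1, 43, -10], [-1, 43, -10]]' --rotation '[[0, 0, 0], [0, 0, 0], [0, 0, 0], [0, 0, 0], [0, 0, 0], [0, 0, 0], [0, 0, 0], [0, 0, 0]]' --grip '[0, 0, 0, 0, 0, 0, 0, 0]'

```text
time: 15.65
tool_pos: [0.4563, 0.3326, 0.2017]
ee_rot: [0.992, -0.127, 0.001, -0.001]
ft_force: [0.3, -0.5, 0.0]
width: -0.0
grip_force: 0.0
```

```bash
python3 -c "
from h import *
st()"
```

```text
t 15.65 pos [456.3 332.6 201.7] xyaw -14.56 z [ 0.0023  0.001  -1.    ] F [ 0.3 -0.5  0. ] w -0.0 gf 0.0 q [ 0.43  0.07  1.81 -0.    1.26  2.25]
```

Request:
carry_out --translation '[[-2, 1, -25], [-2, 1, -20], [0, 0, -12], [0, 0, -8], [0, 0, -8], [0, 0, -8], [0, 0, -8], [0, 0, 0]]' --rotation '[[0, 0, 0], [0, 0, 0], [0, 0, 0], [0, 0, 0], [0, 0, 0], [0, 0, 0], [0, 0, 0], [0, 0, 0]]' --grip '[0, 0, 0, 0, 0, 0, 0, 0]'

```text
time: 16.65
tool_pos: [0.4523, 0.333, 0.111]
ee_rot: [0.992, -0.127, 0.0, -0.0]
ft_force: [0.7, -0.4, 3.5]
width: -0.0
grip_force: 1.5
```

Contact is 3.5 N at z = 111 mm, as expected. I press on slowly towards level.

Request:
carry_out --translation '[[0, 0, -5], [0, 0, -5], [0, 0, -5], [0, 0, -4], [0, 0, -2], [0, 0, 0], [0, 0, 0], [0, 0, 0]]' --rotation '[[0, 0, 0], [0, 0, 0], [0, 0, 0], [0, 0, 0], [0, 0, 0], [0, 0, 0], [0, 0, 0], [0, 0, 0]]' --grip '[0, 0, 0, 0, 0, 0, 0, 0]'

```text
time: 17.65
tool_pos: [0.4518, 0.333, 0.0903]
ee_rot: [0.992, -0.127, -0.0, 0.0]
ft_force: [-3.7, 1.2, 4.7]
width: -0.003
grip_force: 2.6
```

```bash
python3 - <<'E'
from h import *
import cv2
st()
a=bot.grab_frame("scene")[:,:,::-1]; b=bot.grab_frame("top")[:,:,::-1]
cv2.imwrite("pics/f6.png",np.hstack([cv2.resize(a[100:260,320:426],(397,600),interpolation=cv2.INTER_CUBIC),cv2.resize(b[130:280,130:230],(400,600),interpolation=cv2.INTER_CUBIC)])); st()
E
```

```text
t 17.65 pos [451.8 333.   90.3] xyaw -14.57 z [-7.e-04 -1.e-04 -1.e+00] F [-3.7  1.2  4.7] w -0.3 gf 2.6 q [0.43 0.21 1.88 0.   1.05 2.26]
t 17.75 pos [451.8 333.   90.2] xyaw -14.57 z [-8.e-04 -1.e-04 -1.e+00] F [-3.   0.8  5.3] w -0.1 gf 2.6 q [0.43 0.21 1.88 0.   1.05 2.26]
```

View pics/f6.png

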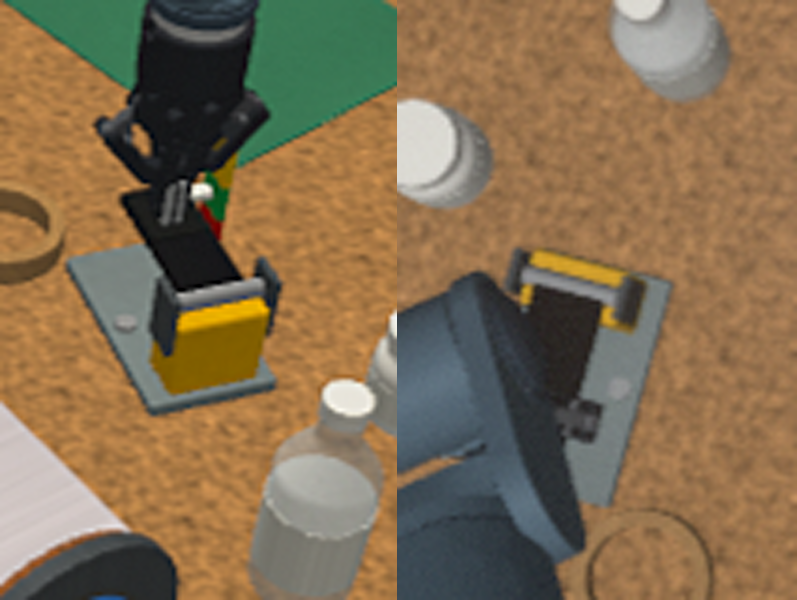

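The paddle looks level. The white pointer at (203,192) is beside the green band, and about 5 N acts upward on the fingers. I'll hold there for a moment, then hand in.

Request:
carry_out --translation '[[0, 0, 0], [0, 0, 0], [0, 0, 0], [0, 0, 0], [0, 0, 0], [0, 0, 0], [0, 0, 0], [0, 0, 0]]' --rotation '[[0, 0, 0], [0, 0, 0], [0, 0, 0], [0, 0, 0], [0, 0, 0], [0, 0, 0], [0, 0, 0], [0, 0, 0]]' --grip '[0, 0, 0, 0, 0, 0, 0, 0]'

```text
time: 18.75
tool_pos: [0.4518, 0.333, 0.0902]
ee_rot: [0.992, -0.127, -0.0, 0.0]
ft_force: [-4.2, 2.4, 4.4]
width: -0.006
grip_force: 2.6
```

```bash
python3 -c "
from h import *
st();print(bot.finish_job())"
```

```text
t 18.75 pos [451.8 333.   90.2] xyaw -14.57 z [-7.e-04 -1.e-04 -1.e+00] F [-4.2  2.4  4.4] w -0.5 gf 2.6 q [0.43 0.21 1.88 0.   1.05 2.26]
the job is handed in; nothing more can be done
None
```

I handed the job in at about 19 s, but the hand-in returned no verdict: in the camera views all four offcuts were in the tray and the scraper stood upright and released on the bench, and the fingers held the paddle level in the green band with about 5 N.

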